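# Glass slab from the soak tank to the draining rack

## Task

The glass mixing slab has finished soaking: take it by its upper edge, tilt it up out of the narrow steel tank and stand it in one of the two empty bays of the wire draining rack. Then put the cover squarely on the tank so that the mouth is closed all round. Set both down gently, never dropping them or letting the glass fall over, do not shove the tank about, and leave the drying white tile and the other ware alone.

Things in the scene. Friction and masses are not known exactly. Their poses are not given: they have to be found in the camera images.
- slab_center (a point): Centre of the glass mixing slab: loose plate of pale green glass, 10 mm thick (own x), 130 mm wide (own y), 165 mm tall (own z, towards its upper edge), 0.4 to 0.7 kg; faces alike. It starts in the tank, lower edge on the floor at the tank's +x wall, leaning about 0.41 rad over the tank's -x rim, its last 40 mm free beyond the rim, its y along the tank's y
- slab_foot (a point): Middle of the slab's lower edge, 82.5 mm below slab_center along the slab's own z
- tank: Narrow steel soak tank, open on top, dry, loose on the bench, 1.4 to 2 kg. Origin: centre of its underside; y runs along its length. Outside 68 (x) x 168 mm (y), inside 60 x 160 mm, floor 4 mm thick; the round rim bead is 8 mm thick (72 x 172 mm over it), its top 120 mm above the bench. Small lugs on both ends, within 100 mm of the centre
- rack: Steel wire draining rack, fixed to the bench, 198 mm (x) x 132 mm (y). Origin: on the bench under its centre. Two rails along x at y = -45 and 45 mm carry plates, tops 24 mm up. Four hairpin dividers (6 mm wire, spanning y -45 to 45 mm, tops 110 mm up) at x = -81, -27, 27, 81 mm make three bays 48 mm wide; plates stand with their faces towards the rack's x. The tile is always in the bay at x = 54 mm
- bay_near (a point): Floor of one empty bay: rack x = -54 mm, mid-way across, at the rails' top (24 mm up). Axes as the rack's
- bay_mid (a point): Floor of the other empty bay, the middle one: rack x = 0, at the rails' top (24 mm up). Axes as the rack's
- tile_center (a point): Centre of the white porcelain tile, 100 x 100 x 9 mm, loose, drying in the rack's bay at x = 54 mm and leaning on its +x end divider; its top is about 124 mm above the bench. To be left alone
- lid_grip (a point): Middle of the handle bar on the tank's cover: a loose flat aluminium sheet 96 mm (own x) x 196 mm (own y) x 4 mm, 0.25 kg, lying on the bench at first. The point is 40 mm above the cover's underside, over its centre. The black bar, 12 mm thick, runs along y for 72 mm between two feet, 30 mm free below it. Either way round fits; no lip, it lies on the tank's rim
- beaker: Glass beaker, 74 mm across, 95 mm high; origin under its centre. Bystander
- washbottle: White wash bottle with red cap, 62 mm across, about 180 mm high with its spout; origin under its centre. Bystander
- mortar: White porcelain mortar, 96 mm across, 52 mm high, its pestle standing out to about 97 mm; origin under its centre. Bystander
Not all that is in view belongs to the job. Leave any green look-alike of the part that bears lid_grip alone. Leave any red look-alike of the part that bears slab_center alone.

How it is judged (in metres and radians):
On the way, in this order (a step that is already met when the one before it is completed fails the run):
1. the slab is lifted clear of the tank: its lower edge is above the rim (height (world z) of slab_foot above 0.125 m), for 0.2 s.
2. the slab stands on the rails in an empty bay of the rack, let go ((x of slab_foot in the frame of rack between -0.078 and -0.03 m or x of slab_foot in the frame of rack between -0.024 and 0.024 m) and y of slab_foot in the frame of rack between -0.03 and 0.03 m and z of slab_foot in the frame of rack between 0.018 and 0.034 m and angle between slab_center's own z axis and vertical below 0.5 rad and angle between the x axis of slab_center and the x axis of rack, either way round below 0.55 rad and contact force between the fingers and slab below 0.1 N), for 0.2 s.
At the end, for the whole second after the job is handed in: Slab upright (within 0.5 rad; it may lean on a divider) on both rails in one of the two empty bays, foot between its dividers, within 30 mm of mid-rack and 0.55 rad of square. Cover flat on the tank's rim, centre within 10 mm across and 14 mm along, 0.08 rad of square. Both at rest ((x of slab_foot in the frame of rack between -0.078 and -0.03 m or x of slab_foot in the frame of rack between -0.024 and 0.024 m) and y of slab_foot in the frame of rack between -0.03 and 0.03 m and z of slab_foot in the frame of rack between 0.018 and 0.034 m and angle between slab_center's own z axis and vertical below 0.5 rad and angle between the x axis of slab_center and the x axis of rack, either way round below 0.55 rad and x of lid_grip in the frame of tank between -0.01 and 0.01 m and y of lid_grip in the frame of tank between -0.014 and 0.014 m and z of lid_grip in the frame of tank between 0.153 and 0.167 m and angle between the y axis of lid_grip and the y axis of tank, either way round below 0.08 rad and angle between lid_grip's own z axis and vertical below 0.06 rad and linear speed of each of slab, lid below 0.02 m/s); the robot touches nothing.
It fails at once if the glass slab is dropped (out of the fingers and falling at over 0.45 m/s, about 10 mm of fall) (contact force between the fingers and slab below 0.1 N and linear speed of slab above 0.45 m/s).
It fails at once if the cover is dropped (out of the fingers and falling at over 0.45 m/s) (contact force between the fingers and lid below 0.1 N and linear speed of lid above 0.45 m/s).
It fails at once if the slab is tipped far over or laid flat (angle between slab_center's own z axis and vertical above 0.9 rad).
It fails at once if the tank is shoved more than 40 mm or tipped (distance of tank from where it was at the start of the episode above 0.04 m or angle between tank's own z axis and vertical above 0.2 rad).
It fails at once if the tile or another piece of ware is moved more than 25 mm (distance of any of tile_center, washbottle, mortar, beaker from where it was at the start of the episode above 0.025 m).
It also fails if it takes over 58 s, if anything falls off the work surface, if the arm or the gripper's body presses on something with over 40 N, if the wrist force passes 120 N, or if a joint passes its speed limit or range.

## Robot

A 6-joint arm with a two-finger parallel gripper is mounted at the origin on the work surface. World frame = base frame: x ahead of the robot, y to its left, z up, the work surface at z = 0. Lengths are in m, angles in degrees, forces in N, time in s.
With the tool pointing down it reaches from about 0.375 to 0.9 m from the base axis. Payload 3.1 kg.
Tool frame: the origin (TCP) lies on the centre line of the jaws, within the pads' length; the fingertips stand 25 mm ahead of it and the grasp point (between the pads) lies 6 mm ahead of it; y points along the fingers, x is the direction in which the jaws open and shut, and the axes are right-handed (so a half turn about y gives the same grasp; the last joint's range is limited). The gripper opens to 87 mm and grips with 3 to 60 N. Pads are 19 mm wide; open, the fingers measure 117 mm over their backs; the gripper's body (75 mm by 190 mm) begins 51 mm behind the grasp point.
Start: joints at [-73.883, 30.224, 82.088, -0, 67.689, -10.227], TCP at [0.277, -0.56, 0.221] pointing down, gripper open.
Joint ranges: [-176.69, 176.69], [-43.24, 126.21], [12.49, 139.97], [-82, 262], [0, 151.66], [-163.58, 163.58]. Speed limits (degrees/s): [159.86, 159.86, 180, 180, 180, 180].

## Interface

Orientations are given as a 3x3 rotation matrix whose columns are the frame's x, y, z axes.
In Python, from rig import * gives the robot as it stands.
- The arm moves only by the tool play_rows, never from a script. Its argument "commands" is a list of rows, each a list of 2 entries, a list of its own where there are three numbers: the shift along the world's x, y, z in m, then the turn, a rotation vector about the world's x, y, z in rad. A call has 1 to 10 rows; each row is the pose to reach, as a shift and turn from the pose commanded when the call began; what a row does not reach only later rows make up. A row lasts 1/8 s, in which the tool goes at most 62.5 mm and 10.7 degrees, less where a joint would pass 70% of its speed; a pose out of reach is approached as far as the arm can. A call with a gripper value outside its range is refused whole. "gripper" is the finger opening in m, from 0 to 0.087, set as the call begins (left out, the last holds). The fingers move at their own pace and stop on an object; the grip force is fixed at half the most. Time passes only in rows, so rows that repeat a pose let the fingers close. It gives the time, the measured TCP pose, the force and the opening at its end, in the units of the state.
- read_state(): the state, without advancing time (a new reading comes with each control period).
- capture(name): name is "scene" or "top"; returns a dict with "frame" (420x560x3 uint8, red, green, blue), "depth" (420x560 float32, m along the optical axis (not along the pixel's ray), 0 where there is no reading), "mtx" (3x3 intrinsics, pixels), "cam_to_world" (4x4, takes a point from camera to world coordinates). Camera axes: x right, y down, z forward; pixel columns grow to the right and rows downward; lengths in m; the calibration is good to about 2 mm. A picture is of the moment at which its call begins.
- hand_in(): hands the job in, once; it reports no verdict.
The state is a dict: "time_s": time; "joint_positions": joint angles; "qvel": joint speeds; "tau": joint torques, N m; "position": TCP position; "tcp_rot": TCP orientation; "force": force on the tool from outside, world axes, zero at the start; "moment": the same for the moment, N m; "opening": opening from 0.0 (shut) to 1.0 (fully open).
Only numpy, scipy, OpenCV 4.12 (cv2) and the standard library are available. Lean on these libraries where they do the work, as an engineer would, in place of code of your own. Each camera call takes 0.05 s, during which the arm holds its last target. There are 200 camera calls.

## Working session

There is one attempt and no reset: what is moved stays moved. The work goes in short steps, Python scripts to look and compute and a tool call to move; the robot and the scene stay as the last step left them, time stands still between calls to the robot, and variables do not carry over. Pictures are saved under pics/ and viewed, about 8 in all and at most 12, crops included, and the job is handed in when it is done.

Besides the shell and the picture viewer there is one more tool, called after ">>>" as name([rows], argument=value, ...), one row to a line, values as JSON. play_rows: Moves the arm, as the interface text tells. Its arguments: {"type":"object","properties":{"commands":{"type":"array"},"gripper":{"type":"number"}},"required":["commands"]}

```bash
mkdir -p pics; cat > h.py <<'E'
from rig import *
import numpy as np, cv2
def pts(c):
    d=c["depth"];K=c["mtx"];T=c["cam_to_world"]
    v,u=np.mgrid[:d.shape[0],:d.shape[1]]
    P=np.stack([(u-K[0,2])/K[0,0]*d,(v-K[1,2])/K[1,1]*d,d],-1)
    W=P@T[:3,:3].T+T[:3,3]; W[d==0]=np.nan
    return W
def save(c,n): cv2.imwrite("pics/"+n,c["frame"][:,:,::-1])
E
python3 - <<'E'
from h import *
a=capture("scene");b=capture("top")
np.savez("s0.npz",**a);np.savez("t0.npz",**b)
print(a["cam_to_world"],b["cam_to_world"],a["mtx"],b["mtx"])
save(a,"s0.png");save(b,"t0.png")
print(read_state())
E
```

```text
[[-0.76808405  0.45016918 -0.45540597  0.98784708]
 [ 0.64021042  0.5250537  -0.56075773  0.60978817]
 [-0.01332326 -0.72226472 -0.69148837  0.80444821]
 [ 0.          0.          0.          1.        ]] [[ 0.00417821 -0.99492149  0.10056724  0.350345  ]
 [-0.99998896 -0.00437344 -0.00172095 -0.00926603]
 [ 0.00215204 -0.10055894 -0.99492878  1.54451664]
 [ 0.          0.          0.          1.        ]] [[398.0539939    0.         283.57712239]
 [  0.         398.0539939  207.10934485]
 [  0.           0.           1.        ]] [[544.95542668   0.         294.10763309]
 [  0.         544.95542668 196.97087683]
 [  0.           0.           1.        ]]
{'time_s': 0.1, 'joint_positions': array([-7.38842279e+01,  3.02718968e+01,  8.21472536e+01,  1.26710471e-04,
        6.76900082e+01, -1.02295384e+01]), 'qvel': array([-0.08641476, -0.28342409, -0.17811533, -0.12554476,  0.09996419,
        0.02818468]), 'tau': array([-9.68558038e-05, -4.40986741e+01, -1.77151000e+01,  6.36351923e-02,
        5.34179597e-02, -3.82989469e-05]), 'position': array([ 0.27718512, -0.55945087,  0.21969813]), 'tcp_rot': array([[ 4.43778762e-01, -5.26871559e-04,  8.96136225e-01],
       [-8.96134419e-01,  1.83087595e-03,  4.43778944e-01],
       [-1.87452877e-03, -9.99998185e-01,  3.40356125e-04]]), 'force': array([-0.42041838, -0.69999377, -0.38978583]), 'moment': array([-0.04926121,  0.04118321,  0.00833599]), 'opening': 1.0022684235505892}
```

View pics/s0.png

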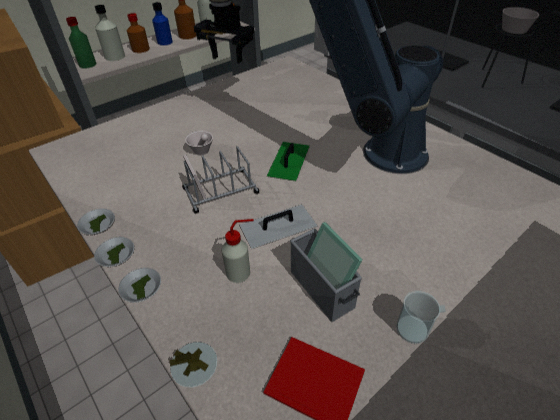

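View pics/t0.png

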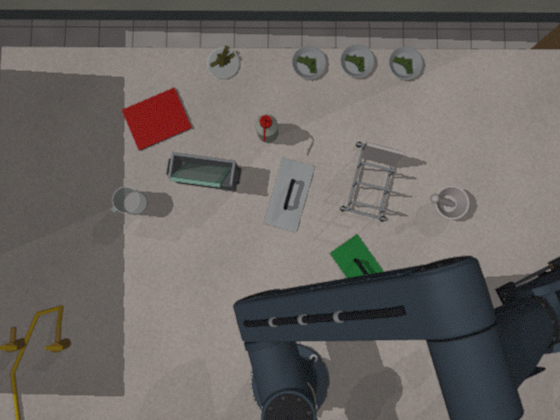

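Scene view: the slab leans over the tank's near rim at about (335,255), tank (325,275), plain cover (278,222), rack (220,180) with the tile at its left end, and the green lid and red plate decoys. In the top view the tank is at (203,170), the cover at (290,195) and the rack at (370,180).

```bash
python3 - <<'E'
from h import *
s=dict(np.load("s0.npz"));t=dict(np.load("t0.npz"))
Ws,Wt=pts(s),pts(t)
def px(c,W,name,u0,v0,u1,v1):
    m=np.zeros(W.shape[:2],bool);m[v0:v1,u0:u1]=1;return m
for nm,W,box in (("tankTop",Wt,(160,145,248,196)),("tankScene",Ws,(285,215,365,320)),("rackTop",Wt,(330,130,420,228)),("rackS",Ws,(178,140,262,214)),("lidT",Wt,(258,150,318,236))):
    u0,v0,u1,v1=box; P=W[v0:v1,u0:u1].reshape(-1,3);P=P[~np.isnan(P[:,0])]
    print(nm,len(P))
    for lo,hi in ((.002,.01),(.01,.03),(.03,.05),(.1,.115),(.112,.118),(.118,.123),(.123,.135),(.135,.2)):
        Q=P[(P[:,2]>lo)&(P[:,2]<hi)]
        if len(Q)>5: print(lo,hi,len(Q),cv2.minAreaRect(Q[:,:2].astype(np.float32)),Q[:,:2].min(0).round(3),Q[:,:2].max(0).round(3))
a=cv2.resize(s["frame"][130:330,170:380],None,fx=3.6,fy=3,interpolation=cv2.INTER_CUBIC)
b=cv2.resize(t["frame"][120:240,150:430],None,fx=2.7,fy=2.7*1,interpolation=cv2.INTER_CUBIC)
a=cv2.resize(s["frame"][135:325,170:380],None,fx=2.9,fy=2.9,interpolation=cv2.INTER_CUBIC)
cv2.imwrite("pics/a.png",a[:,:,::-1]);cv2.imwrite("pics/b.png",b[:,:,::-1])
E
```

```text
tankTop 4472
0.002 0.01 983 ((0.5825269222259521, 0.2474903166294098), (0.1451617181301117, 0.2503240704536438), 0.25923746824264526) [0.51  0.122] [0.656 0.373]
0.01 0.03 225 ((0.5778596997261047, 0.23535923659801483), (0.23159728944301605, 0.12863993644714355), 88.42437744140625) [0.51  0.121] [0.644 0.352]
0.03 0.05 234 ((0.5676027536392212, 0.2324238419532776), (0.16822549700737, 0.0682302862405777), 82.95399475097656) [0.524 0.145] [0.609 0.32 ]
0.1 0.115 138 ((0.5691885352134705, 0.23061040043830872), (0.16603441536426544, 0.07156156003475189), 82.7878646850586) [0.524 0.144] [0.614 0.315]
0.112 0.118 131 ((0.5690085887908936, 0.2326294630765915), (0.17188787460327148, 0.07228151708841324), 82.8450927734375) [0.525 0.145] [0.614 0.319]
0.118 0.123 243 ((0.5689035058021545, 0.2321510910987854), (0.17156046628952026, 0.07094471156597137), 81.81378936767578) [0.523 0.145] [0.613 0.321]
0.123 0.135 135 ((0.5687345862388611, 0.23152218759059906), (0.17073121666908264, 0.06905479729175568), 82.77778625488281) [0.525 0.144] [0.609 0.318]
0.135 0.2 341 ((0.5363540649414062, 0.241128593
[... 3101 characters left out ...]
813, 0.008012643083930016), 75.59434509277344) [ 0.615 -0.296] [ 0.645 -0.2  ]
0.123 0.135 15 ((0.6304654479026794, -0.2493007332086563), (0.08935021609067917, 0.006907848175615072), 76.84066772460938) [ 0.617 -0.292] [ 0.643 -0.205]
lidT 5144
0.002 0.01 2793 ((0.519806981086731, 0.006965704262256622), (0.24366086721420288, 0.1690201461315155), 0.2604583501815796) [ 0.398 -0.077] [0.642 0.092]
0.01 0.03 173 ((0.509012758731842, 0.00892658531665802), (0.13476788997650146, 0.22880184650421143), 83.34213256835938) [ 0.403 -0.062] [0.62  0.089]
0.03 0.05 112 ((0.5142796635627747, 0.0019946228712797165), (0.011730391532182693, 0.08339203149080276), 74.77735137939453) [ 0.474 -0.011] [0.555 0.016]
```

View pics/a.png

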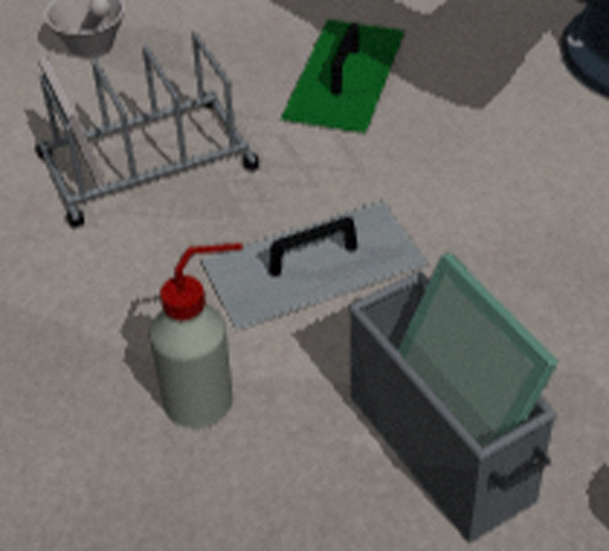

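View pics/b.png

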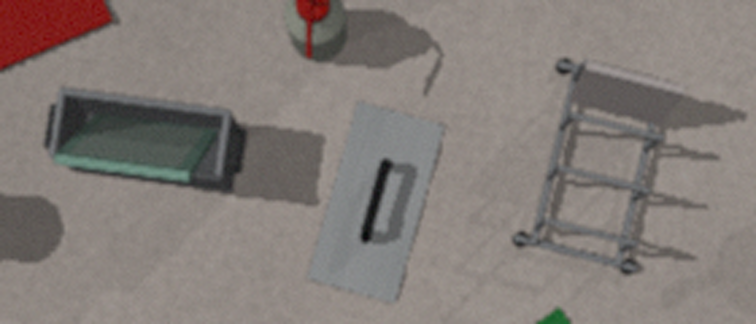

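The crops confirm the layout: the slab leans to the tank's near (-x) side, the cover handle is free, and the tile is in the rack's far (+x) bay. Next I refine the slab, handle and bottle positions.

```bash
python3 - <<'E'
from h import *
for n,sb,lb,bb in (("s0.npz",(295,220,365,300),(240,203,318,246),(215,215,258,285)),("t0.npz",(165,150,240,190),(262,152,318,236),(250,105,285,150))):
    c=dict(np.load(n));W=pts(c);F=c["frame"].astype(int)
    def sub(b): return W[b[1]:b[3],b[0]:b[2]].reshape(-1,3),F[b[1]:b[3],b[0]:b[2]].reshape(-1,3)
    P,f=sub(sb);xt=np.array([.992,-.125]);yt=np.array([.125,.992])
    T0=np.array([.571,.2337])
    m=(f[:,1]-f[:,0]>15)&(P[:,2]>.02);Q=P[m]
    a=(Q[:,:2]-T0)@xt;b=(Q[:,:2]-T0)@yt
    print(n,"slab n",len(Q),"y",np.percentile(b,[1,50,99]).round(4),"zmax",np.percentile(Q[:,2],[50,99,99.9]).round(4))
    for lo in np.arange(.06,.165,.01):
        k=(Q[:,2]>lo)&(Q[:,2]<lo+.01)
        if k.sum()>5: print("  z%.3f"%lo,k.sum(),np.percentile(a[k],[2,50,98]).round(4))
    P,f=sub(lb); m=(f.max(1)<70)&(P[:,2]>.036)&(P[:,2]<.06);Q=P[m].astype(np.float32);print("bar",len(Q),cv2.minAreaRect(Q[:,:2]),Q[:,2].max())
    m=(P[:,2]>.0)&(P[:,2]<.012)&(f[:,2]-f[:,0]>2)
    img=np.zeros(W.shape[:2],np.uint8);img[lb[1]:lb[3],lb[0]:lb[2]]=m.reshape(lb[3]-lb[1],-1)
    img=cv2.morphologyEx(img,cv2.MORPH_OPEN,np.ones((3,3)))
    Q=W[img>0].astype(np.float32);print("lid",len(Q),cv2.minAreaRect(Q[:,:2]))
    P,f=sub(bb);
    for lo,hi in ((.06,.1),(.1,.14),(.14,.2)):
        Q=P[(P[:,2]>lo)&(P[:,2]<hi)];print("bottle",lo,len(Q),np.nanmin(Q,0).round(3),np.nanmax(Q,0).round(3))
E
```

```text
s0.npz slab n 790 y [-0.0578  0.0155  0.0716] zmax [0.1453 0.1593 0.16  ]
  z0.070 15 [-0.0018  0.0008  0.0034]
  z0.080 27 [-0.0067 -0.0042 -0.001 ]
  z0.090 50 [-0.011  -0.0079 -0.0045]
  z0.100 60 [-0.0178 -0.0123 -0.0087]
  z0.110 70 [-0.0227 -0.0166 -0.0129]
  z0.120 67 [-0.0289 -0.0208 -0.0179]
  z0.130 71 [-0.0309 -0.025  -0.0218]
  z0.140 124 [-0.0342 -0.0305 -0.0267]
  z0.150 302 [-0.042  -0.0346 -0.0306]Traceback (most recent call last):
  File "<stdin>", line 13, in <module>
cv2.error: OpenCV(4.12.0) /io/opencv/modules/imgproc/src/convhull.cpp:143: error: (-215:Assertion failed) total >= 0 && (depth == CV_32F || depth == CV_32S) in function 'convexHull'
```

```bash
python3 - <<'E'
from h import *
for n,sb,lb,bb in (("s0.npz",(295,220,365,300),(240,203,318,246),(215,215,258,285)),("t0.npz",(165,150,240,190),(262,152,318,236),(250,105,285,150))):
    c=dict(np.load(n));W=pts(c);F=c["frame"].astype(int)
    def sub(b): return W[b[1]:b[3],b[0]:b[2]].reshape(-1,3),F[b[1]:b[3],b[0]:b[2]].reshape(-1,3)
    P,f=sub(sb);xt=np.array([.992,-.125]);yt=np.array([.125,.992]);T0=np.array([.571,.2337])
    Q=P[P[:,2]>.14];a=(Q[:,:2]-T0)@xt;b=(Q[:,:2]-T0)@yt
    print(n,"slab",len(Q),"y",np.percentile(b,[1,50,99]).round(4),"x",np.percentile(a,[1,50,99]).round(4),Q[:,2].max())
    P,f=sub(lb); Q=P[(P[:,2]>.036)&(P[:,2]<.06)].astype(np.float32)
    k=f[(P[:,2]>.036)&(P[:,2]<.06)];print("bar",len(Q));
    r=k[:,0]-k[:,1]<30; Q=Q[r]
    if len(Q): print("bar",len(Q),cv2.minAreaRect(Q[:,:2]),np.median(Q,0))
    m=(P[:,2]>-.004)&(P[:,2]<.012)&(f[:,2]-f[:,0]>2)
    img=np.zeros(W.shape[:2],np.uint8);img[lb[1]:lb[3],lb[0]:lb[2]]=m.reshape(lb[3]-lb[1],-1)
    img=cv2.morphologyEx(img,cv2.MORPH_OPEN,np.ones((3,3)))
    Q=W[img>0].astype(np.float32)
    if len(Q): print("lid",len(Q),cv2.minAreaRect(Q[:,:2]))
    P,f=sub(bb);
    for lo,hi in ((.06,.1),(.1,.14),(.14,.2)):
        Q=P[(P[:,2]>lo)&(P[:,2]<hi)]
        if len(Q): print("bottle",lo,len(Q),Q.min(0).round(3),Q.max(0).round(3))
E
```

```text
s0.npz slab 539 y [-0.0559  0.0131  0.0716] x [-0.0422 -0.0324 -0.026 ] 0.16035355596056744
bar 127Traceback (most recent call last):
  File "<stdin>", line 11, in <module>
cv2.error: OpenCV(4.12.0) /io/opencv/modules/imgproc/src/convhull.cpp:143: error: (-215:Assertion failed) total >= 0 && (depth == CV_32F || depth == CV_32S) in function 'convexHull'
```

```bash
cat >> h.py <<'E'
def rect(Q): return cv2.minAreaRect(np.ascontiguousarray(Q[:,:2],np.float32))
E
python3 - <<'E'
from h import *
for n,sb,lb,bb in (("s0.npz",(295,220,365,300),(240,203,318,246),(215,215,258,285)),("t0.npz",(165,150,240,190),(262,152,318,236),(250,105,285,150))):
    c=dict(np.load(n));W=pts(c);F=c["frame"].astype(int)
    def sub(b): return W[b[1]:b[3],b[0]:b[2]].reshape(-1,3),F[b[1]:b[3],b[0]:b[2]].reshape(-1,3)
    P,f=sub(sb);xt=np.array([.992,-.125]);yt=np.array([.125,.992]);T0=np.array([.571,.2337])
    Q=P[P[:,2]>.14];a=(Q[:,:2]-T0)@xt;b=(Q[:,:2]-T0)@yt
    print(n,"slab",len(Q),"y",np.percentile(b,[1,50,99]).round(4),"x",np.percentile(a,[1,50,99]).round(4),Q[:,2].max())
    P,f=sub(lb); k=(P[:,2]>.036)&(P[:,2]<.06)&(f[:,0]-f[:,1]<30);Q=P[k]
    if len(Q): print("bar",len(Q),rect(Q),np.median(Q,0))
    m=(P[:,2]>-.004)&(P[:,2]<.012)&(f[:,2]-f[:,0]>2)
    img=np.zeros(W.shape[:2],np.uint8);img[lb[1]:lb[3],lb[0]:lb[2]]=m.reshape(lb[3]-lb[1],-1)
    img=cv2.morphologyEx(img,cv2.MORPH_OPEN,np.ones((3,3)))
    Q=W[img>0]
    if len(Q): print("lid",len(Q),rect(Q))
    P,f=sub(bb);
    for lo,hi in ((.06,.1),(.1,.14),(.14,.2)):
        Q=P[(P[:,2]>lo)&(P[:,2]<hi)]
        if len(Q): print("bottle",lo,len(Q),Q.min(0).round(3),Q.max(0).round(3))
E
```

```text
s0.npz slab 539 y [-0.0559  0.0131  0.0716] x [-0.0422 -0.0324 -0.026 ] 0.16035355596056744
bar 127 ((0.5200818777084351, 0.005665279924869537), (0.013016382232308388, 0.0831758975982666), 74.3980941772461) [0.52053837 0.00708763 0.04327303]
lid 1457 ((0.517792284488678, 0.005161985754966736), (0.09706655144691467, 0.1965470165014267), 73.55899047851562)
bottle 0.06 348 [0.667 0.041 0.06 ] [0.728 0.098 0.1  ]
bottle 0.1 322 [0.673 0.048 0.1  ] [0.724 0.096 0.14 ]
bottle 0.14 183 [0.641 0.051 0.14 ] [0.714 0.083 0.18 ]
t0.npz slab 309 y [-0.0614  0.0028  0.0665] x [-0.0463 -0.0388 -0.0286] 0.17035198070521096
bar 127 ((0.5142796635627747, 0.0019946228712797165), (0.011730391532182693, 0.08339203149080276), 74.77735137939453) [0.51353329 0.00229205 0.04602682]
lid 200 ((0.51274174451828, 0.004572004079818726), (0.08992620557546616, 0.18768085539340973), 76.12474060058594)
bottle 0.06 112 [0.662 0.033 0.06 ] [0.724 0.094 0.1  ]
bottle 0.1 203 [0.666 0.035 0.1  ] [0.721 0.092 0.14 ]
bottle 0.14 140 [0.638 0.047 0.14 ] [0.709 0.079 0.187]
```

```bash
cat >> h.py <<'E'
from scipy.spatial.transform import Rotation as R
def frame(yaw,lean):
    """tool rot: x along yaw dir tilted up by lean; fingers point down and outwards (+yaw dir) for lean>0"""
    c,s=np.cos(yaw),np.sin(yaw);cl,sl=np.cos(lean),np.sin(lean)
    x=np.array([cl*c,cl*s,sl]);y=np.array([sl*c,sl*s,-cl]);return np.stack([x,y,np.cross(x,y)],1)
def go(tcp,Rt):
    st=read_state();d=np.array(tcp)-st["position"];rv=R.from_matrix(Rt@np.array(st["tcp_rot"]).T).as_rotvec()
    print("shift",d.round(4),"|",np.linalg.norm(d).round(3),"turn",rv.round(4),"deg",np.degrees(np.linalg.norm(rv)).round(1),"t",st["time_s"],"F",st["force"].round(1),"op",round(st["opening"]*87,1))
E
python3 - <<'E'
from h import *
go([.4983,.248,.27],frame(np.radians(-7.2),.41))
E
```

```text
shift [0.2211 0.8075 0.0503] | 0.839 turn [-0.2489 -0.3492  0.9708] deg 60.8 t 0.1 F [-0.4 -0.7 -0.4] op 87.2
```

>>> play_rows([
  [[0.02, 0.06, 0.05], [0, 0, 0.0]],
  [[0.04, 0.12, 0.08], [0, 0, 0.1]],
  [[0.06, 0.18, 0.08], [0, 0, 0.2]],
  [[0.08, 0.24, 0.08], [0, 0, 0.3]],
  [[0.1, 0.3, 0.08], [0, 0, 0.4]],
  [[0.11, 0.36, 0.08], [0, 0, 0.5]],
  [[0.12, 0.42, 0.08], [0, 0, 0.6]],
  [[0.14, 0.48, 0.08], [0, 0, 0.7]],
  [[0.15, 0.54, 0.08], [0, 0, 0.8]],
  [[0.17, 0.6, 0.07], [0, 0, 0.9]],
], gripper=0.05)

```text
time_s: 1.35
position: [0.4414, 0.0214, 0.2934]
tcp_rot: [[0.978, 0.001, 0.206], [-0.206, -0.0, 0.978], [0.002, -1.0, -0.0]]
force: [1.2, -0.5, 0.1]
opening: 0.573
```

```bash
python3 - <<'E'
from h import *
go([.4983,.248,.27],frame(np.radians(-7.2),.41))
E
```

```text
shift [ 0.0569  0.2266 -0.0234] | 0.235 turn [-0.0677 -0.403   0.081 ] deg 23.9 t 1.35 F [ 1.2 -0.5  0.1] op 49.8
```

>>> play_rows([
  [[0.01, 0.04, 0], [-0.01, -0.07, 0.01]],
  [[0.02, 0.08, 0], [-0.02, -0.15, 0.02]],
  [[0.03, 0.12, 0], [-0.03, -0.22, 0.04]],
  [[0.04, 0.16, -0.01], [-0.05, -0.3, 0.06]],
  [[0.05, 0.2, -0.02], [-0.067, -0.4, 0.08]],
  [[0.051, 0.208, -0.02], [-0.067, -0.4, 0.08]],
  [[0.051, 0.208, -0.02], [-0.067, -0.4, 0.08]],
])

```text
time_s: 2.22
position: [0.4923, 0.2276, 0.2731]
tcp_rot: [[0.912, 0.391, 0.128], [-0.118, -0.049, 0.992], [0.394, -0.919, 0.001]]
force: [-0.7, 0.5, 0.2]
opening: 0.577
```

```bash
python3 - <<'E'
from h import *
go([.4983,.248,.234],frame(np.radians(-7.2),.41))
go([.5339,.2435,.1515],frame(np.radians(-7.2),.41))
s=capture("scene");t=capture("top");np.savez("s1.npz",**s);np.savez("t1.npz",**t)
print(read_state()["position"])
a=cv2.resize(s["frame"][150:330,240:420],None,fx=2.2,fy=2.2);b=cv2.resize(t["frame"][110:290,130:310],None,fx=2.2,fy=2.2)
cv2.imwrite("pics/p1.png",np.hstack([a,b])[:,:,::-1])
E
```

```text
shift [ 0.006   0.0204 -0.0391] | 0.045 turn [-0.0019 -0.0051  0.0029] deg 0.4 t 2.225 F [-0.7  0.5  0.2] op 50.2
shift [ 0.0416  0.0159 -0.1216] | 0.13 turn [-0.0019 -0.0051  0.0029] deg 0.4 t 2.225 F [-0.7  0.5  0.2] op 50.2
[0.49280388 0.22654639 0.27356345]
```

View pics/p1.png

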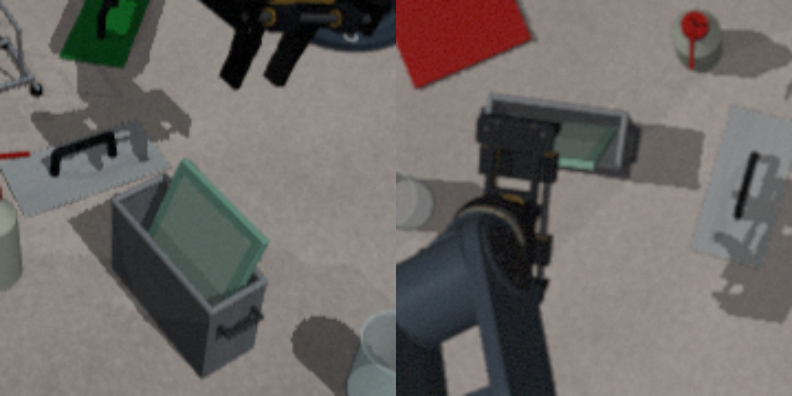

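```bash
python3 - <<'E'
from h import *
st=read_state();p=st["position"];Rt=np.array(st["tcp_rot"])
for n in ("s1.npz","t1.npz"):
    c=dict(np.load(n));W=pts(c)
    L=(W-p)@Rt
    m=(np.abs(L[...,0])<.1)&(np.abs(L[...,2])<.04)&(L[...,1]>-.03)&(L[...,1]<.04)
    Q=L[m];print(n,len(Q))
    if len(Q)<5: continue
    for sg in (-1,1):
        q=Q[(Q[:,0]*sg>.01)];
        if len(q)<5: continue
        print(sg,len(q),"x",np.percentile(q[:,0],[1,5,50,95,99]).round(4),"y",np.percentile(q[:,1],[90,95,99,100]).round(4),"z",np.percentile(q[:,2],[1,5,50,95,99]).round(4))
E
```

```text
s1.npz 305
-1 155 x [-0.0338 -0.0315 -0.0252 -0.0234 -0.0225] y [-0.0034 -0.0018 -0.0005 -0.0002] z [-0.0086 -0.0074  0.0045  0.012   0.0127]
1 150 x [0.0265 0.028  0.0344 0.0365 0.0381] y [-0.004  -0.0017 -0.0008 -0.0005] z [-0.01   -0.0086  0.0034  0.0119  0.0128]
t1.npz 7
-1 7 x [-0.0353 -0.0345 -0.0291 -0.0256 -0.0255] y [-0.0076 -0.0049 -0.0027 -0.0022] z [-0.0134 -0.0131 -0.0111 -0.0085 -0.008 ]
```

```bash
python3 - <<'E'
from h import *
st=read_state();p=st["position"];Rt=np.array(st["tcp_rot"]);print(p,Rt)
c=dict(np.load("s1.npz"));T=c["cam_to_world"];K=c["mtx"];W=pts(c);L=(W-p)@Rt
for q in ([.031,.025,0],[.031,0,0],[-.031,.025,0],[-.031,0,0]):
    w=p+Rt@np.array(q);k=T[:3,:3].T@(w-T[:3,3]);uv=K@k/k[2];print(q,uv.round(1),k[2])
for u in (345,364):
  for v in range(160,200,3): print(u,v,c["frame"][v,u],L[v,u].round(3),c["depth"][v,u].round(3))
E
```

```text
[0.49280388 0.22654639 0.27356345] [[ 0.91089368  0.3914662   0.13048724]
 [-0.1205656  -0.04993775  0.99144851]
 [ 0.39463482 -0.91883646  0.00170938]]
[0.031, 0.025, 0] [338.1 198.    1. ] 0.8003561347235318
[0.031, 0, 0] [343.  187.6   1. ] 0.7882288431781014
[-0.031, 0.025, 0] [358.6 196.6   1. ] 0.838802565133709
[-0.031, 0, 0] [363.6 186.6   1. ] 0.8266752735882785
345 160 [0 4 2] [ 0.087 -0.074  0.021] 0.705
345 163 [142 135 128] [-0.366  0.14  -0.339] 1.311
345 166 [147 141 135] [-0.36   0.145 -0.329] 1.304
345 169 [46 46 43] [ 0.038 -0.037 -0.009] 0.771
345 172 [21 19 19] [ 0.038 -0.032 -0.007] 0.773
345 175 [6 6 6] [ 0.037 -0.027 -0.004] 0.774
345 178 [ 7  9 10] [ 0.034 -0.02  -0.003] 0.779
345 181 [0 0 0] [ 0.035 -0.016  0.001] 0.778
345 184 [ 7  5 10] [ 0.036 -0.011  0.005] 0.777
345 187 [2 1 5] [ 0.032 -0.004  0.005] 0.783
345 190 [105 100  95] [-0.287  0.172 -0.232] 1.212
345 193 [147 141 135] [-0.283  0.178 -0.224] 1.207
345 196 [153 147 142] [-0.273  0.18  -0.212] 1.194
345 199 [142 135 128] [-0.265  0.184 -0.201] 1.185
364 160 [47 36 19] [ 0.058 -0.084  0.037] 0.708
364 163 [11 12 13] [ 0.057 -0.079  0.039] 0.71
364 166 [146 139 133] [-0.405  0.124 -0.293] 1.299
364 169 [145 137 134] [-0.396  0.128 -0.281] 1.288
364 172 [146 139 134] [-0.385  0.131 -0.268] 1.275
364 175 [24 20 18] [-0.025 -0.024 -0.008] 0.816
364 178 [12 15 15] [-0.024 -0.019 -0.004] 0.816
364 181 [ 8 10 10] [-0.028 -0.012 -0.003] 0.821
364 184 [10  9 13] [-0.026 -0.008  0.002] 0.819
364 187 [10 13 12] [-0.024 -0.003  0.006] 0.817
364 190 [148 141 136] [-0.333  0.154 -0.202] 1.213
364 193 [145 141 133] [-0.324  0.158 -0.191] 1.203
364 196 [145 136 132] [-0.317  0.162 -0.181] 1.195
364 199 [147 142 137] [-0.311  0.166 -0.172] 1.187
```

The view shows the open fingers above the slab. The scene camera reads about +2 mm in x and y, so averaging the two views is right. But the fingertips appear at the reported TCP rather than 25 mm ahead of it. I'll descend to the nominal grasp, which is the safe side, and look again.

>>> play_rows([
  [[0.003, 0.01, -0.02], [0, 0, 0]],
  [[0.006, 0.02, -0.039], [-0.002, -0.005, 0.003]],
  [[0.018, 0.019, -0.066], [-0.002, -0.005, 0.003]],
  [[0.03, 0.0175, -0.094], [-0.002, -0.005, 0.003]],
  [[0.036, 0.0165, -0.108], [-0.002, -0.005, 0.003]],
  [[0.041, 0.016, -0.12], [-0.002, -0.005, 0.003]],
  [[0.0415, 0.016, -0.1215], [-0.002, -0.005, 0.003]],
  [[0.0415, 0.016, -0.1215], [-0.002, -0.005, 0.003]],
])

```text
time_s: 3.32
position: [0.5339, 0.2434, 0.1522]
tcp_rot: [[0.909, 0.397, 0.126], [-0.116, -0.05, 0.992], [0.4, -0.917, 0.001]]
force: [0.6, -1.1, 0.4]
opening: 0.579
```

```bash
cat > chk.py <<'E'
from h import *
st=read_state();p=st["position"];Rt=np.array(st["tcp_rot"])
go([.5339,.2435,.1515],frame(np.radians(-7.2),.41))
for n in ("scene","top"):
    c=capture(n);W=pts(c);F=c["frame"].astype(int)
    if n=="scene": s=c
    L=(W-p)@Rt
    m=(np.abs(L[...,0])<.06)&(np.abs(L[...,2])<.02)&(L[...,1]>-.06)&(L[...,1]<.04)&(F.max(-1)<60)
    for sg in (-1,1):
        q=L[m&(L[...,0]*sg>0)]
        if len(q)>8: print(n,sg,len(q),"x",np.percentile(q[:,0],[2,50,98]).round(4),"y",np.percentile(q[:,1],[2,95,99]).round(4),"z",np.percentile(q[:,2],[2,50,98]).round(4))
    g=(np.abs(L[...,0])<.02)&(np.abs(L[...,2])<.08)&(np.abs(L[...,1])<.06)&(F[...,1]-F[...,0]>12);q=L[g]
    if len(q)>8: print(n,"glass",len(q),"x",np.percentile(q[:,0],[2,50,98]).round(4),"y",np.percentile(q[:,1],[1,2,50,98]).round(4),"z",np.percentile(q[:,2],[1,50,99]).round(4))
E
cat chk.py > /dev/null; python3 - <<'E'
exec(open("chk.py").read())
cv2.imwrite("pics/p2.png",cv2.resize(s["frame"][190:330,270:410],None,fx=4,fy=4,interpolation=2)[:,:,::-1])
E
```

```text
shift [ 0.      0.0001 -0.0007] | 0.001 turn [-0.0006  0.0015  0.001 ] deg 0.1 t 3.325 F [ 0.6 -1.1  0.4] op 50.4
scene -1 201 x [-0.0347 -0.0247 -0.022 ] y [-0.0573 -0.0047 -0.0032] z [-0.0083  0.006   0.0116]
scene 1 186 x [0.0276 0.0358 0.0404] y [-0.0568 -0.0049 -0.0031] z [-0.0107  0.006   0.012 ]
scene glass 1164 x [-0.0017  0.0051  0.0074] y [-0.0055 -0.0052  0.0261  0.0587] z [-0.0622  0.0182  0.0663]
top -1 10 x [-0.0311 -0.027  -0.0246] y [-0.0316 -0.0114 -0.0103] z [-0.0141 -0.0127 -0.0097]
top glass 156 x [-0.0066 -0.0003  0.0047] y [-0.0133 -0.0131 -0.0064  0.0492] z [-0.0664 -0.0349  0.0672]
```

View pics/p2.png

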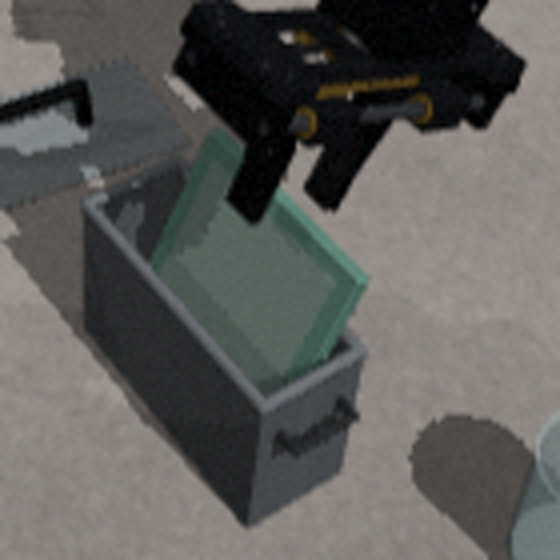

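The fingertips only just overlap the slab's top edge. In the tool frame the tips sit at y≈-3 mm and the slab edge at about -5 mm. So the reported TCP really lies at the fingertips, and I need to go 25 mm deeper. The sideways alignment agrees.

>>> play_rows([
  [[0.005, -0.0006, -0.0115], [0, 0, 0]],
  [[0.0099, -0.0012, -0.023], [0, 0, 0]],
  [[0.0099, -0.0012, -0.0235], [0, 0, 0]],
  [[0.0099, -0.0012, -0.0235], [0, 0, 0]],
])

```text
time_s: 3.92
position: [0.5435, 0.2421, 0.1276]
tcp_rot: [[0.91, 0.395, 0.126], [-0.116, -0.05, 0.992], [0.398, -0.917, 0.0]]
force: [-0.0, 0.1, -0.1]
opening: 0.576
```

```bash
python3 chk.py
```

```text
shift [-0.0096  0.0014  0.0239] | 0.026 turn [-0.     -0.0001  0.0009] deg 0.1 t 3.925 F [-0.   0.1 -0.1] op 50.1
scene -1 127 x [-0.0347 -0.0253 -0.0215] y [-0.0589 -0.0197 -0.0176] z [-0.0078  0.0072  0.0117]
scene 1 181 x [0.0281 0.0357 0.0547] y [-0.0555  0.0348  0.0377] z [-0.0107  0.0058  0.0119]
scene glass 1256 x [-0.0007  0.0062  0.0086] y [-0.0316 -0.0312  0.0135  0.0574] z [-0.0618  0.0237  0.0665]
top glass 178 x [-0.0058  0.003   0.006 ] y [-0.0394 -0.0389 -0.0323  0.045 ] z [-0.0664 -0.0323  0.0657]
```

>>> play_rows([
  [[-0.001, 0, 0], [0, 0, 0]],
  [[-0.001, 0, 0], [0, 0, 0]],
  [[-0.001, 0, 0], [0, 0, 0]],
  [[-0.001, 0, 0], [0, 0, 0]],
  [[-0.001, 0, 0], [0, 0, 0]],
  [[-0.001, 0, 0], [0, 0, 0]],
], gripper=0)

```text
time_s: 4.78
position: [0.5429, 0.2422, 0.1282]
tcp_rot: [[0.909, 0.396, 0.126], [-0.116, -0.05, 0.992], [0.4, -0.917, 0.001]]
force: [1.1, -0.8, 1.2]
opening: 0.115
```

Gripped, with the opening at 10 mm. Next I lift along the slab's axis, a little steeper.

>>> play_rows([
  [[-0.0025, 0.0003, 0.007], [0, 0, 0]],
  [[-0.006, 0.0008, 0.017], [0, 0, 0]],
  [[-0.011, 0.0014, 0.03], [0, 0, 0]],
  [[-0.017, 0.0022, 0.046], [0, 0, 0]],
  [[-0.024, 0.003, 0.065], [0, 0, 0]],
  [[-0.031, 0.004, 0.084], [0, 0, 0]],
  [[-0.038, 0.005, 0.102], [0, 0, 0]],
  [[-0.045, 0.0055, 0.12], [0, 0, 0]],
  [[-0.052, 0.0065, 0.14], [0, 0, 0]],
  [[-0.052, 0.0065, 0.155], [0, 0, 0]],
])

```text
time_s: 6.02
position: [0.4876, 0.2485, 0.2838]
tcp_rot: [[0.911, 0.393, 0.126], [-0.115, -0.05, 0.992], [0.396, -0.918, -0.0]]
force: [0.4, -0.2, -6.3]
opening: 0.112
```

```bash
python3 - <<'E'
exec(open("chk.py").read())
W=pts(s);q=W[...,:];k=(np.abs(W[...,0]-.571)<.1)&(np.abs(W[...,1]-.2337)<.1)&(W[...,2]>.112)&(W[...,2]<.123);print(rect(W[k]))
E
```

```text
shift [ 0.0463 -0.005  -0.1323] | 0.14 turn [-0.0002 -0.0023  0.0003] deg 0.1 t 6.025 F [ 0.4 -0.2 -6.3] op 9.8
scene -1 106 x [-0.0165 -0.0081 -0.0021] y [-0.0584 -0.0311 -0.0294] z [-0.0003  0.0094  0.0117]
scene 1 322 x [0.0059 0.0162 0.0234] y [-0.0583 -0.0038 -0.0016] z [-0.0112  0.0038  0.0118]
scene glass 2048 x [-0.0005  0.0062  0.0083] y [-0.0307 -0.0304  0.0182  0.0583] z [-0.062   0.0199  0.0666]
top glass 167 x [-0.0025  0.0061  0.0085] y [-0.0392 -0.0389 -0.0308  0.0555] z [-0.0657 -0.054   0.0629]
((0.5719102025032043, 0.23489031195640564), (0.17293661832809448, 0.0736205130815506), 82.81781768798828)
```

```bash
python3 - <<'E'
from h import *
go([.4818,-.2085,.30],frame(np.radians(-14.9),.15))
E
```

```text
shift [-0.008  -0.4577  0.0146] | 0.458 turn [ 0.0481  0.2587 -0.1331] deg 16.9 t 6.125 F [ 0.7 -0.3 -5.5] op 10.1
```

>>> play_rows([
  [[0, -0.01, 0.005], [0, 0.01, 0]],
  [[-0.001, -0.035, 0.01], [0.005, 0.04, -0.01]],
  [[-0.002, -0.075, 0.0146], [0.01, 0.08, -0.03]],
  [[-0.003, -0.12, 0.0146], [0.015, 0.12, -0.05]],
  [[-0.004, -0.165, 0.0146], [0.02, 0.16, -0.07]],
  [[-0.005, -0.21, 0.0146], [0.03, 0.2, -0.09]],
  [[-0.006, -0.255, 0.0146], [0.04, 0.24, -0.11]],
  [[-0.007, -0.3, 0.0146], [0.048, 0.259, -0.133]],
  [[-0.008, -0.345, 0.0146], [0.048, 0.259, -0.133]],
  [[-0.008, -0.385, 0.0146], [0.048, 0.259, -0.133]],
])

```text
time_s: 7.38
position: [0.4814, -0.1374, 0.2971]
tcp_rot: [[0.956, 0.14, 0.257], [-0.254, -0.04, 0.966], [0.145, -0.989, -0.002]]
force: [0.8, 0.4, -5.1]
opening: 0.111
```

>>> play_rows([
  [[0, -0.03, 0], [0, 0, 0]],
  [[0, -0.05, 0], [0, 0, 0]],
  [[0, -0.065, 0], [0, 0, 0]],
  [[0, -0.073, 0], [0, 0, 0]],
  [[0, -0.073, 0], [0, 0, 0]],
  [[0, -0.073, 0], [0, 0, 0]],
])

```text
time_s: 8.12
position: [0.4824, -0.2083, 0.2975]
tcp_rot: [[0.956, 0.141, 0.256], [-0.253, -0.039, 0.967], [0.146, -0.989, -0.002]]
force: [-0.2, -0.4, -5.3]
opening: 0.114
```

```bash
cat > slab.py <<'E'
from h import *
go([.4818,-.2085,.30],frame(np.radians(-14.9),.15))
st=read_state();p=st["position"];Rt=np.array(st["tcp_rot"])
R0=np.array([.5553,-.2283]);xr=np.array([np.cos(np.radians(14.9)),-np.sin(np.radians(14.9))]);yr=np.array([-xr[1],xr[0]])
for n in ("scene","top"):
    c=capture(n);W=pts(c);F=c["frame"].astype(int)
    if n=="scene": s=c
    L=(W-p)@Rt
    g=(np.abs(L[...,0])<.04)&(np.abs(L[...,2])<.085)&(L[...,1]<.16)&(L[...,1]>-.06)&(F[...,1]-F[...,0]>12)
    q=L[g];w=W[g]
    if len(q)<20: continue
    b=np.stack([(w[:,:2]-R0)@xr,(w[:,:2]-R0)@yr,w[:,2]],1)
    print(n,len(q),"tool lo/hi",np.percentile(q,[1,50,99],0).round(4).tolist())
    print("  rack lo/hi",np.percentile(b,[1,99],0).round(4).tolist())
    for lo in (.03,.06,.1,.14,.17):
        k=(b[:,2]>lo)&(b[:,2]<lo+.02)
        if k.sum()>5: print("   z",lo,"rack x",np.percentile(b[k,0],[5,50,95]).round(4))
E
python3 slab.py
```

```text
shift [-0.0006 -0.0002  0.0025] | 0.003 turn [ 0.0006 -0.0036 -0.0008] deg 0.2 t 8.125 F [-0.2 -0.4 -5.3] op 9.9
scene 457 tool lo/hi [[-0.0034, -0.0316, -0.0595], [0.0055, 0.0361, 0.0617], [0.0081, 0.13, 0.07]]
  rack lo/hi [[-0.0833, -0.059, 0.1697], [-0.05, 0.0704, 0.3295]]
   z 0.17 rack x [-0.0593 -0.0517 -0.0499]
top 61 tool lo/hi [[-0.0053, -0.0378, 0.0384], [-0.0008, -0.0326, 0.0546], [0.0037, 0.0889, 0.064]]
  rack lo/hi [[-0.0853, 0.039, 0.2092], [-0.0648, 0.0646, 0.335]]
```

>>> play_rows([
  [[0, 0, -0.01], [0, 0, 0]],
  [[0, 0, -0.03], [0, 0, 0]],
  [[0, 0, -0.055], [0, 0, 0]],
  [[0, 0, -0.08], [0, 0, 0]],
  [[0, 0, -0.1], [0, 0, 0]],
  [[0, 0, -0.115], [0, 0, 0]],
  [[0, 0, -0.122], [0, 0, 0]],
  [[0, 0, -0.126], [0, 0, 0]],
  [[0, 0, -0.128], [0, 0, 0]],
  [[0, 0, -0.128], [0, 0, 0]],
])

```text
time_s: 9.48
position: [0.4829, -0.2095, 0.1701]
tcp_rot: [[0.956, 0.142, 0.257], [-0.254, -0.04, 0.966], [0.148, -0.989, -0.003]]
force: [-0.8, -0.5, -7.0]
opening: 0.116
```

```bash
python3 - <<'E'
exec(open("slab.py").read())
cv2.imwrite("pics/p3.png",cv2.resize(s["frame"][80:240,160:320],None,fx=3.7,fy=3.7,interpolation=2)[:,:,::-1])
E
```

```text
shift [-0.0011  0.001   0.1299] | 0.13 turn [ 0.002  -0.0023 -0.    ] deg 0.2 t 9.475 F [-0.8 -0.5 -7. ] op 10.1
scene 390 tool lo/hi [[-0.0093, -0.0321, -0.0577], [0.0058, 0.0327, 0.0604], [0.008, 0.1304, 0.0698]]
  rack lo/hi [[-0.0849, -0.0582, 0.0419], [-0.0491, 0.0692, 0.2024]]
   z 0.03 rack x [-0.0575 -0.0502 -0.049 ]
   z 0.06 rack x [-0.0613 -0.0544 -0.0517]
   z 0.1 rack x [-0.068  -0.0611 -0.0584]
   z 0.14 rack x [-0.0735 -0.0667 -0.0636]
   z 0.17 rack x [-0.0796 -0.0704 -0.0678]
top 49 tool lo/hi [[-0.0107, -0.0394, 0.0397], [-0.0011, -0.0328, 0.0546], [0.0035, 0.1446, 0.0642]]
  rack lo/hi [[-0.085, 0.0392, 0.0254], [-0.0618, 0.0637, 0.2089]]
```

View pics/p3.png

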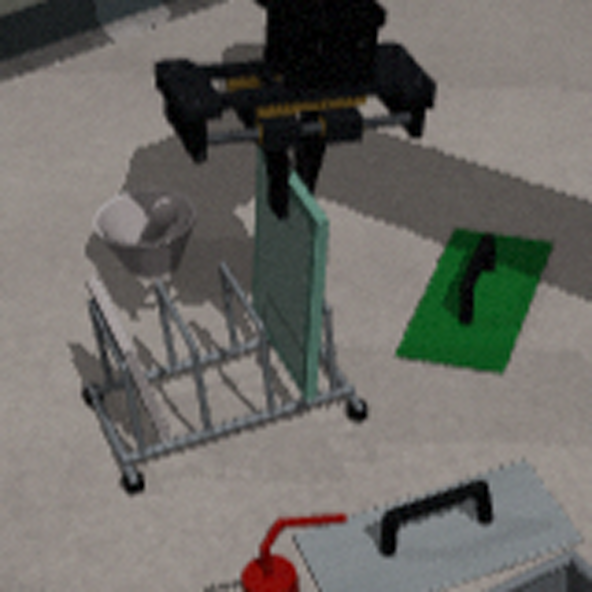

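The slab is upright in the near bay, clear of its dividers and about 10 mm above the rails. I lower it slowly until the force changes.

>>> play_rows([
  [[0, 0, -0.002], [0, 0, 0]],
  [[0, 0, -0.004], [0, 0, 0]],
  [[0, 0, -0.006], [0, 0, 0]],
  [[0, 0, -0.008], [0, 0, 0]],
  [[0, 0, -0.009], [0, 0, 0]],
  [[0, 0, -0.01], [0, 0, 0]],
  [[0, 0, -0.01], [0, 0, 0]],
])

```text
time_s: 10.45
position: [0.4826, -0.2093, 0.1597]
tcp_rot: [[0.956, 0.141, 0.257], [-0.254, -0.04, 0.966], [0.147, -0.989, -0.002]]
force: [0.1, -0.5, -6.1]
opening: 0.113
```

>>> play_rows([
  [[0, 0, -0.0005], [0, 0, 0]],
  [[0, 0, -0.001], [0, 0, 0]],
  [[0, 0, -0.0015], [0, 0, 0]],
  [[0, 0, -0.0015], [0, 0, 0]],
])

```text
time_s: 10.95
position: [0.4826, -0.2093, 0.1582]
tcp_rot: [[0.956, 0.141, 0.257], [-0.254, -0.04, 0.966], [0.147, -0.989, -0.002]]
force: [0.0, 0.0, -6.9]
opening: 0.115
```

>>> play_rows([
  [[0, 0, -0.0005], [0, 0, 0]],
  [[0, 0, -0.001], [0, 0, 0]],
  [[0, 0, -0.0015], [0, 0, 0]],
  [[0, 0, -0.0015], [0, 0, 0]],
])

```text
time_s: 11.45
position: [0.4826, -0.2093, 0.1567]
tcp_rot: [[0.956, 0.141, 0.257], [-0.254, -0.04, 0.966], [0.147, -0.989, -0.002]]
force: [0.4, -1.0, -6.1]
opening: 0.111
```

>>> play_rows([
  [[0, 0, -0.0005], [0, 0, 0]],
  [[0, 0, -0.001], [0, 0, 0]],
  [[0, 0, -0.0015], [0, 0, 0]],
  [[0, 0, -0.0015], [0, 0, 0]],
])

```text
time_s: 11.95
position: [0.4829, -0.2094, 0.156]
tcp_rot: [[0.956, 0.142, 0.257], [-0.254, -0.041, 0.966], [0.148, -0.989, -0.003]]
force: [-2.1, 1.1, 4.2]
opening: 0.109
```

Contact with the rails: the force went from -6 to +4 N. I release in stages.

>>> play_rows([
  [[0, 0, 0.0005], [0, 0, 0]],
  [[0, 0, 0.0005], [0, 0, 0]],
  [[0, 0, 0.0005], [0, 0, 0]],
  [[0, 0, 0.0005], [0, 0, 0]],
], gripper=0.018)

```text
time_s: 12.45
position: [0.4827, -0.2095, 0.1557]
tcp_rot: [[0.956, 0.142, 0.257], [-0.254, -0.04, 0.966], [0.147, -0.989, -0.002]]
force: [-1.0, -0.3, -0.9]
opening: 0.205
```

>>> play_rows([
  [[0, 0, 0], [0, 0, 0]],
  [[0, 0, 0], [0, 0, 0]],
  [[0, 0, 0], [0, 0, 0]],
  [[0, 0, 0], [0, 0, 0]],
], gripper=0.045)

```text
time_s: 12.95
position: [0.4828, -0.2094, 0.1558]
tcp_rot: [[0.956, 0.142, 0.257], [-0.254, -0.04, 0.966], [0.147, -0.989, -0.002]]
force: [-0.5, 0.7, 0.2]
opening: 0.501
```

```bash
python3 slab.py
```

```text
shift [-0.001   0.0009  0.1442] | 0.144 turn [ 0.0016 -0.0027  0.    ] deg 0.2 t 12.95 F [-0.5  0.7  0.2] op 43.6
scene 466 tool lo/hi [[-0.0155, -0.0325, -0.0583], [-0.0022, 0.025, 0.0556], [0.0069, 0.1298, 0.0689]]
  rack lo/hi [[-0.0943, -0.0588, 0.0279], [-0.0498, 0.0685, 0.1868]]
   z 0.03 rack x [-0.06   -0.0523 -0.0499]
   z 0.06 rack x [-0.0668 -0.0596 -0.0561]
   z 0.1 rack x [-0.0763 -0.0675 -0.0651]
   z 0.14 rack x [-0.0837 -0.0768 -0.0738]
   z 0.17 rack x [-0.0916 -0.0841 -0.0802]
top 63 tool lo/hi [[-0.0219, -0.038, 0.0426], [-0.009, -0.0298, 0.0569], [0.0001, 0.1541, 0.0642]]
  rack lo/hi [[-0.0947, 0.0422, -0.0], [-0.0639, 0.0638, 0.1921]]
   z 0.17 rack x [-0.0945 -0.0902 -0.0849]
```

The slab leans about 0.22 rad on its divider, foot in the bay. I open wide, retreat and head for the cover.

>>> play_rows([
  [[0, 0, 0], [0, 0, 0]],
  [[0, 0, 0], [0, 0, 0]],
  [[0, 0, 0], [0, 0, 0]],
  [[-0.003, 0.0007, 0.02], [0, 0, 0]],
  [[-0.006, 0.0015, 0.04], [0, 0, 0]],
  [[-0.011, 0.003, 0.075], [0, 0, 0]],
  [[-0.018, 0.005, 0.12], [0, 0, 0]],
  [[-0.018, 0.005, 0.16], [0, 0, 0]],
], gripper=0.08)

```text
time_s: 14.05
position: [0.464, -0.204, 0.3172]
tcp_rot: [[0.956, 0.141, 0.257], [-0.254, -0.04, 0.966], [0.147, -0.989, -0.002]]
force: [0.7, -0.6, -0.3]
opening: 0.918
```

```bash
python3 - <<'E'
exec(open("slab.py").read())
go([.5165,.0043,.15],frame(np.radians(74.7),0))
E
```

```text
shift [ 0.0178 -0.0045 -0.0172] | 0.025 turn [ 0.0015 -0.003   0.0002] deg 0.2 t 14.05 F [ 0.7 -0.6 -0.3] op 79.8
scene 194 tool lo/hi [[-0.0171, 0.1295, -0.0585], [-0.0089, 0.1346, 0.0187], [-0.0059, 0.1586, 0.0691]]
  rack lo/hi [[-0.092, -0.0588, 0.1587], [-0.0777, 0.0688, 0.1874]]
   z 0.17 rack x [-0.0912 -0.0838 -0.0802]
top 73 tool lo/hi [[-0.0198, 0.1228, 0.0231], [-0.0147, 0.1283, 0.0458], [-0.0091, 0.1554, 0.064]]
  rack lo/hi [[-0.095, 0.0228, 0.1608], [-0.0821, 0.0638, 0.1937]]
   z 0.17 rack x [-0.0945 -0.0902 -0.0845]
shift [ 0.0495  0.2103 -0.1707] | 0.275 turn [-0.081   0.1553  1.5598] deg 89.9 t 14.15 F [0.2 0.1 0.2] op 80.1
```

>>> play_rows([
  [[0.005, 0.02, 0], [-0.008, 0.0155, 0.156]],
  [[0.01, 0.042, 0], [-0.016, 0.031, 0.312]],
  [[0.015, 0.063, 0], [-0.024, 0.0466, 0.468]],
  [[0.02, 0.084, 0], [-0.032, 0.062, 0.624]],
  [[0.025, 0.105, -0.02], [-0.04, 0.078, 0.78]],
  [[0.03, 0.126, -0.05], [-0.049, 0.093, 0.936]],
  [[0.035, 0.147, -0.08], [-0.057, 0.109, 1.09]],
  [[0.04, 0.168, -0.11], [-0.065, 0.124, 1.248]],
  [[0.045, 0.189, -0.14], [-0.073, 0.14, 1.404]],
  [[0.0495, 0.2103, -0.17], [-0.081, 0.1553, 1.56]],
], gripper=0.05)

```text
time_s: 15.4
position: [0.5137, 0.0067, 0.144]
tcp_rot: [[0.259, -0.008, -0.966], [0.966, -0.009, 0.259], [-0.011, -1.0, 0.006]]
force: [0.5, -0.2, 0.2]
opening: 0.577
```

>>> play_rows([
  [[0, 0, 0], [0, 0, 0]],
  [[0, 0, 0], [0, 0, 0]],
])

```text
time_s: 15.65
position: [0.5141, 0.0057, 0.1458]
tcp_rot: [[0.266, -0.007, -0.964], [0.964, -0.009, 0.266], [-0.011, -1.0, 0.004]]
force: [-0.8, -0.3, 0.4]
opening: 0.577
```

```bash
cat > lid.py <<'E'
from h import *
st=read_state();p=st["position"];Rt=np.array(st["tcp_rot"]);print(p)
go([.5165,.0043,.022],frame(np.radians(74.7),0))
C={}
for n in ("scene","top"):
    c=C[n]=capture(n);W=pts(c);F=c["frame"].astype(int)
    L=(W-p)@Rt
    m=(np.abs(L[...,0])<.06)&(np.abs(L[...,2])<.02)&(L[...,1]>-.06)&(L[...,1]<.02)&(F.max(-1)<60)
    for sg in (-1,1):
        q=L[m&(L[...,0]*sg>0)]
        if len(q)>8: print(n,sg,len(q),"x",np.percentile(q[:,0],[2,50,98]).round(4),"y",np.percentile(q[:,1],[2,95,99]).round(4),"z",np.percentile(q[:,2],[2,50,98]).round(4))
    k=(np.linalg.norm(W[...,:2]-[.5165,.0043],axis=-1)<.07)&(W[...,2]>.034)&(W[...,2]<.055)
    if k.sum()>8: print(n,"bar",k.sum(),rect(W[k]))
E
python3 - <<'E'
exec(open("lid.py").read())
a=cv2.resize(C["scene"]["frame"][130:290,200:360],None,fx=2.5,fy=2.5);b=cv2.resize(C["top"]["frame"][110:270,210:370],None,fx=2.5,fy=2.5)
cv2.imwrite("pics/p4.png",np.hstack([a,b])[:,:,::-1])
E
```

```text
[0.51413812 0.00566727 0.14579501]
shift [ 0.0024 -0.0014 -0.1238] | 0.124 turn [ 0.009  -0.0068  0.0018] deg 0.7 t 15.65 F [-0.8 -0.3  0.4] op 50.2
scene -1 22 x [-0.0329 -0.0287 -0.0228] y [-0.0589 -0.0078 -0.0076] z [-0.0137 -0.0093  0.0093]
scene 1 41 x [0.0287 0.0343 0.0367] y [-0.0202 -0.0047 -0.004 ] z [-0.0127 -0.0033  0.007 ]
scene bar 135 ((0.5213418006896973, 0.00555106345564127), (0.011819121427834034, 0.08268895000219345), 75.43102264404297)
top bar 11 ((0.4947936534881592, 0.0073167127557098866), (0.010449912399053574, 0.006372102070599794), 71.20768737792969)
```

View pics/p4.png

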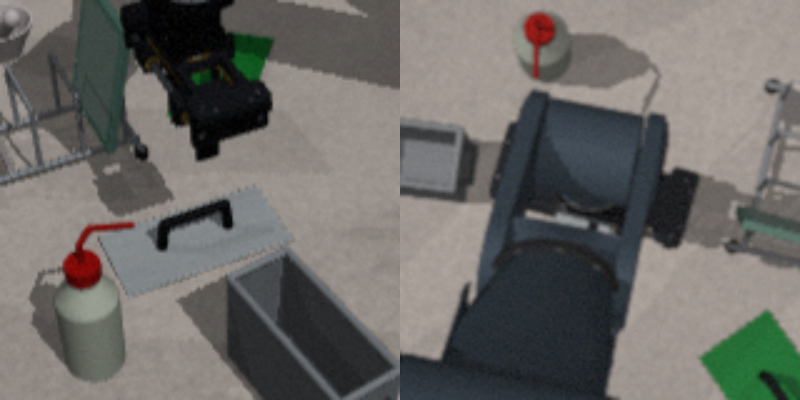

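The slab is leaning safely in the rack, the fingers straddle the bar direction, and the tank is empty. Now I descend on the cover's handle.

>>> play_rows([
  [[0.003, -0.002, -0.03], [0.009, -0.007, 0.002]],
  [[0.003, -0.002, -0.065], [0.009, -0.007, 0.002]],
  [[0.003, -0.002, -0.095], [0.009, -0.007, 0.002]],
  [[0.003, -0.002, -0.115], [0.009, -0.007, 0.002]],
  [[0.003, -0.002, -0.122], [0.009, -0.007, 0.002]],
  [[0.003, -0.002, -0.125], [0.009, -0.007, 0.002]],
  [[0.003, -0.002, -0.125], [0.009, -0.007, 0.002]],
])

```text
time_s: 16.62
position: [0.5178, 0.0037, 0.0215]
tcp_rot: [[0.263, 0.002, -0.965], [0.965, -0.0, 0.263], [0.0, -1.0, -0.002]]
force: [-0.4, -0.6, -0.2]
opening: 0.579
```

```bash
python3 lid.py
```

```text
[0.51776605 0.00368314 0.02151866]
shift [-0.0013  0.0006  0.0005] | 0.001 turn [ 0.0002  0.0019 -0.0012] deg 0.1 t 16.625 F [-0.4 -0.6 -0.2] op 50.4
scene -1 23 x [-0.0422 -0.0289 -0.0236] y [-0.0581  0.0192  0.0197] z [-0.017  -0.0106  0.0049]
scene 1 24 x [0.006  0.0337 0.0364] y [-0.0181  0.0018  0.015 ] z [-0.0177 -0.0051  0.0065]
scene bar 43 ((0.5454121828079224, -0.0007785782217979431), (0.010506183840334415, 0.03015543520450592), 76.72569274902344)
```

>>> play_rows([
  [[0, 0, 0], [0, 0, 0]],
  [[0, 0, 0], [0, 0, 0]],
  [[0, 0, 0], [0, 0, 0]],
  [[0, 0, 0], [0, 0, 0]],
  [[0, 0, 0], [0, 0, 0]],
], gripper=0)

```text
time_s: 17.35
position: [0.5171, 0.0041, 0.0207]
tcp_rot: [[0.262, 0.0, -0.965], [0.965, 0.0, 0.262], [0.0, -1.0, -0.0]]
force: [0.5, 0.3, -0.0]
opening: 0.124
```

>>> play_rows([
  [[0, 0, 0.01], [0, 0, 0]],
  [[0, 0, 0.03], [0, 0, 0]],
  [[0, 0, 0.06], [0, 0, 0]],
  [[0, 0, 0.1], [0, 0, 0]],
  [[0, 0, 0.14], [0, 0, 0]],
  [[0, 0, 0.18], [0, 0, 0]],
  [[0, 0, 0.21], [0, 0, 0]],
  [[0, 0, 0.21], [0, 0, 0]],
])

```text
time_s: 18.35
position: [0.5184, 0.0038, 0.2331]
tcp_rot: [[0.262, 0.006, -0.965], [0.965, -0.001, 0.262], [0.001, -1.0, -0.006]]
force: [0.4, 0.4, -3.4]
opening: 0.127
```

```bash
python3 - <<'E'
from h import *
go([.571,.2337,.23],frame(np.radians(-7.2),0))
E
```

```text
shift [ 0.0526  0.2299 -0.0031] | 0.236 turn [ 0.0051  0.0042 -1.4312] deg 82.0 t 18.35 F [ 0.4  0.4 -3.4] op 11.0
```

>>> play_rows([
  [[0.005, 0.023, 0.005], [0, 0, -0.14]],
  [[0.01, 0.046, 0.005], [0, 0, -0.28]],
  [[0.015, 0.069, 0.005], [0.001, 0.001, -0.42]],
  [[0.02, 0.092, 0.005], [0.002, 0.002, -0.56]],
  [[0.025, 0.115, 0.005], [0.003, 0.003, -0.7]],
  [[0.03, 0.138, 0.005], [0.004, 0.004, -0.85]],
  [[0.037, 0.161, 0.005], [0.005, 0.004, -1.0]],
  [[0.042, 0.184, 0.003], [0.005, 0.004, -1.15]],
  [[0.047, 0.207, 0], [0.005, 0.004, -1.3]],
  [[0.0526, 0.23, -0.003], [0.005, 0.004, -1.431]],
])

```text
time_s: 19.6
position: [0.5682, 0.2344, 0.225]
tcp_rot: [[0.992, -0.004, 0.13], [-0.13, 0.005, 0.992], [-0.005, -1.0, 0.004]]
force: [0.1, -0.4, -2.7]
opening: 0.125
```

>>> play_rows([
  [[0, 0, 0], [0, 0, 0]],
  [[0, 0, 0], [0, 0, 0]],
])

```text
time_s: 19.85
position: [0.5685, 0.2333, 0.2261]
tcp_rot: [[0.992, -0.003, 0.124], [-0.124, 0.004, 0.992], [-0.003, -1.0, 0.004]]
force: [0.1, 0.1, -1.9]
opening: 0.127
```

```bash
cat > pl.py <<'E'
from h import *
st=read_state();p=st["position"];Rt=np.array(st["tcp_rot"]);print(p)
go([.571,.2337,.145],frame(np.radians(-7.2),0))
C={}
for n in ("scene","top"):
    c=C[n]=capture(n);W=pts(c)
    z0=p[2]-.0207
    near=np.linalg.norm(W[...,:2]-[.571,.2337],axis=-1)<.14
    for nm,lo,hi in (("lid",z0-.004,z0+.010),("rim",.113,.124)):
        k=near&(W[...,2]>lo)&(W[...,2]<hi)
        img=cv2.morphologyEx(k.astype(np.uint8),cv2.MORPH_OPEN,np.ones((3,3))) if nm=="lid" else k
        q=W[img>0]
        if len(q)>10: print(n,nm,len(q),rect(q),q[:,2].mean().round(4))
E
python3 pl.py
```

```text
[0.56852451 0.23329648 0.22610616]
shift [ 0.0025  0.0004 -0.0811] | 0.081 turn [-0.0043 -0.0029 -0.0014] deg 0.3 t 19.85 F [ 0.1  0.1 -1.9] op 11.1
scene lid 2316 ((0.5704818964004517, 0.2350112795829773), (0.1963193714618683, 0.09819957613945007), 83.00909423828125) 0.2087
scene rim 445 ((0.5726991891860962, 0.2354433387517929), (0.1718374341726303, 0.07242709398269653), 83.41918182373047) 0.1181
top lid 1073 ((0.567903995513916, 0.23125383257865906), (0.19503431022167206, 0.09656807035207748), 82.68524169921875) 0.2106
```

>>> play_rows([
  [[0.002, 0.0006, -0.01], [-0.004, -0.003, 0]],
  [[0.002, 0.0006, -0.03], [-0.004, -0.003, 0]],
  [[0.002, 0.0006, -0.05], [-0.004, -0.003, 0]],
  [[0.002, 0.0006, -0.065], [-0.004, -0.003, 0]],
  [[0.002, 0.0006, -0.073], [-0.004, -0.003, 0]],
  [[0.002, 0.0006, -0.077], [-0.004, -0.003, 0]],
  [[0.002, 0.0006, -0.079], [-0.004, -0.003, 0]],
  [[0.002, 0.0006, -0.079], [-0.004, -0.003, 0]],
])

```text
time_s: 20.95
position: [0.572, 0.2347, 0.1491]
tcp_rot: [[0.992, 0.004, 0.125], [-0.125, 0.002, 0.992], [0.004, -1.0, 0.002]]
force: [-0.1, -0.5, -2.0]
opening: 0.127
```

```bash
python3 pl.py
```

```text
[0.57200716 0.23468189 0.14911876]
shift [-0.001  -0.001  -0.0041] | 0.004 turn [-0.0019  0.0043 -0.    ] deg 0.3 t 20.95 F [-0.1 -0.5 -2. ] op 11.0
scene lid 1971 ((0.5783569812774658, 0.26544079184532166), (0.13737095892429352, 0.09712386876344681), 82.41203308105469) 0.1317
top lid 968 ((0.5712503790855408, 0.23293358087539673), (0.1962781697511673, 0.09675462543964386), 82.61236572265625) 0.1332
```

>>> play_rows([
  [[-0.0015, -0.0008, -0.002], [-0.002, 0.003, 0]],
  [[-0.0015, -0.0008, -0.004], [-0.002, 0.003, 0]],
  [[-0.0015, -0.0008, -0.005], [-0.002, 0.003, 0]],
  [[-0.0015, -0.0008, -0.006], [-0.002, 0.003, 0]],
  [[-0.0015, -0.0008, -0.0065], [-0.002, 0.003, 0]],
  [[-0.0015, -0.0008, -0.0065], [-0.002, 0.003, 0]],
])

```text
time_s: 21.8
position: [0.5702, 0.2338, 0.1422]
tcp_rot: [[0.992, 0.0, 0.125], [-0.125, -0.0, 0.992], [0.0, -1.0, -0.0]]
force: [-0.1, -0.2, -2.2]
opening: 0.127
```

>>> play_rows([
  [[0, 0, -0.0005], [0, 0, 0]],
  [[0, 0, -0.001], [0, 0, 0]],
  [[0, 0, -0.0015], [0, 0, 0]],
  [[0, 0, -0.0015], [0, 0, 0]],
])

```text
time_s: 22.3
position: [0.5702, 0.2338, 0.1407]
tcp_rot: [[0.992, 0.0, 0.125], [-0.125, -0.0, 0.992], [0.001, -1.0, -0.0]]
force: [0.0, 0.0, -1.6]
opening: 0.127
```

>>> play_rows([
  [[0, 0, -0.0005], [0, 0, 0]],
  [[0, 0, -0.001], [0, 0, 0]],
  [[0, 0, -0.001], [0, 0, 0]],
])

```text
time_s: 22.68
position: [0.5702, 0.2338, 0.1407]
tcp_rot: [[0.992, 0.001, 0.125], [-0.125, -0.0, 0.992], [0.001, -1.0, -0.0]]
force: [-2.7, -1.3, 5.6]
opening: 0.124
```

>>> play_rows([
  [[0, 0, -0.0005], [0, 0, 0]],
  [[0, 0, -0.001], [0, 0, 0]],
  [[0, 0, -0.001], [0, 0, 0]],
])

```text
time_s: 23.05
position: [0.5703, 0.2338, 0.1406]
tcp_rot: [[0.992, 0.001, 0.125], [-0.125, -0.0, 0.992], [0.001, -1.0, -0.0]]
force: [-3.4, -1.4, 10.5]
opening: 0.123
```

Contact at the expected height. I relax, open and retreat straight up.

>>> play_rows([
  [[0, 0, 0.0015], [0, 0, 0]],
  [[0, 0, 0.0015], [0, 0, 0]],
])

```text
time_s: 23.3
position: [0.5703, 0.2338, 0.1407]
tcp_rot: [[0.992, 0.001, 0.125], [-0.125, -0.0, 0.992], [0.001, -1.0, -0.0]]
force: [-1.9, -0.2, 5.9]
opening: 0.126
```

>>> play_rows([
  [[0, 0, 0], [0, 0, 0]],
  [[0, 0, 0], [0, 0, 0]],
  [[0, 0, 0], [0, 0, 0]],
  [[0, 0, 0], [0, 0, 0]],
  [[0, 0, 0.02], [0, 0, 0]],
  [[0, 0, 0.05], [0, 0, 0]],
  [[0, 0, 0.1], [0, 0, 0]],
  [[-0.03, -0.05, 0.14], [0, 0, 0]],
  [[-0.06, -0.1, 0.16], [0, 0, 0]],
  [[-0.09, -0.15, 0.16], [0, 0, 0]],
], gripper=0.05)

```text
time_s: 24.55
position: [0.4821, 0.0847, 0.3022]
tcp_rot: [[0.992, 0.006, 0.124], [-0.124, -0.001, 0.992], [0.006, -1.0, -0.0]]
force: [0.9, -0.8, -0.0]
opening: 0.575
```

```bash
python3 - <<'E'
from h import *
xr=np.array([np.cos(np.radians(14.9)),-np.sin(np.radians(14.9))]);yr=np.array([-xr[1],xr[0]]);R0=np.array([.5553,-.2283])
go([.5,.1,.3],frame(np.radians(-7.2),0))
ims=[]
for n in ("scene","top"):
    c=capture(n);W=pts(c);F=c["frame"].astype(int);ims.append(c["frame"])
    near=np.linalg.norm(W[...,:2]-[.571,.2337],axis=-1)<.13
    k=cv2.morphologyEx((near&(W[...,2]>.117)&(W[...,2]<.131)).astype(np.uint8),cv2.MORPH_OPEN,np.ones((3,3)));q=W[k>0]
    print(n,"lid",len(q),rect(q),np.percentile(q[:,2],[5,50,95]).round(4))
    k=near&(W[...,2]>.152)&(W[...,2]<.175);q=W[k]
    if len(q)>5: print(n,"bar",len(q),rect(q),q[:,2].max())
    k=near&(W[...,2]>.02)&(W[...,2]<.1);q=W[k]
    if len(q)>9: print(n,"tank body",len(q),q[:,:2].min(0),q[:,:2].max(0))
    g=(np.linalg.norm(W[...,:2]-[.5,-.21],axis=-1)<.13)&(W[...,2]>.02)&(F[...,1]-F[...,0]>12)&(F[...,2]-F[...,0]>0);w=W[g]
    b=np.stack([(w[:,:2]-R0)@xr,(w[:,:2]-R0)@yr,w[:,2]],1)
    print(n,"slab",len(b),np.percentile(b,[1,50,99],0).round(4).tolist())
a=cv2.resize(ims[0][130:330,170:380],None,fx=1.9,fy=1.9);b=cv2.resize(ims[1][100:300,150:360+50],None,fx=1.5,fy=1.9)
cv2.imwrite("pics/p5.png",np.hstack([a,b])[:,:,::-1])
E
```

```text
shift [ 0.0179  0.0153 -0.0022] | 0.024 turn [ 0.001   0.006  -0.0014] deg 0.4 t 24.55 F [ 0.9 -0.8 -0. ] op 50.0
scene lid 2851 ((0.5724066495895386, 0.23463645577430725), (0.19865934550762177, 0.09773952513933182), 82.50717163085938) [0.1211 0.1232 0.1252]
scene bar 209 ((0.5730066895484924, 0.23524701595306396), (0.08361873775720596, 0.012124946340918541), 82.58724975585938) 0.16770841376344192
scene tank body 1219 [0.54838159 0.14910905] [0.61759101 0.33674058]
scene slab 494 [[-0.0913, -0.0603, 0.0287], [-0.0743, 0.0503, 0.1366], [-0.0498, 0.0693, 0.1866]]
top lid 1306 ((0.5706458687782288, 0.24348166584968567), (0.1722084879875183, 0.09670373797416687), 82.38192749023438) [0.1201 0.125  0.1296]
top bar 103 ((0.5709627866744995, 0.24396029114723206), (0.059654783457517624, 0.012279949150979519), 83.56454467773438) 0.17408178422301845
top slab 210 [[-0.0952, -0.0628, 0.0827], [-0.0902, 0.0037, 0.1867], [-0.0702, 0.0638, 0.1945]]
```

View pics/p5.png

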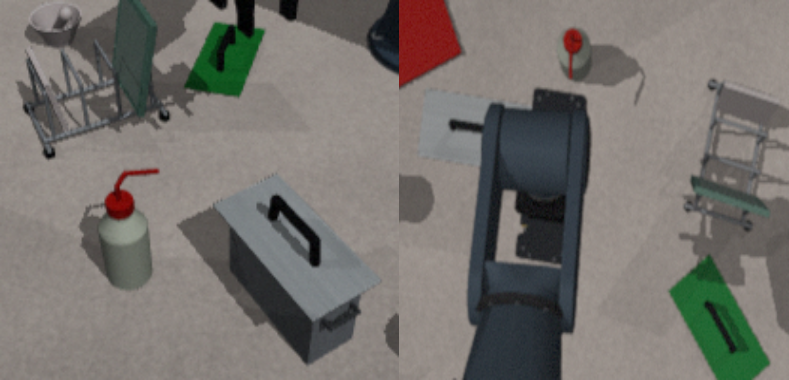

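Scene view: the cover sits level and square on the tank (near (300,270)), with its centre within 1 mm of the rim centre measured earlier in the same camera. The slab leans in the near bay at (138,60), and the tile is untouched. I let the arm settle, then hand in.

>>> play_rows([
  [[0, 0, 0], [0, 0, 0]],
  [[0, 0, 0], [0, 0, 0]],
  [[0, 0, 0], [0, 0, 0]],
])

```text
time_s: 25.02
position: [0.482, 0.0869, 0.2998]
tcp_rot: [[0.992, 0.0, 0.124], [-0.124, -0.0, 0.992], [0.0, -1.0, -0.0]]
force: [0.3, 0.5, 0.2]
opening: 0.576
```

```bash
python3 -c "
from rig import *
print(hand_in())"
```

```text
the job is handed in; nothing more can be done
None
```

The slab is standing in the near bay of the rack and the cover is on the tank. I handed the job in at about 25 s; hand-in reports no verdict.

**Slab:** I took it by its upper edge, drew it out along its lean and set it on the rails until I felt contact. It now leans about 0.22 rad on the rack's -x end divider. Its foot is about 55 mm from rack centre on the near side and within a few mm of mid-rack.

**Cover:** I lowered it until it touched the rim at the expected height. In the scene camera its centre is within 1 mm of the tank's rim centre measured earlier, it is within about 1° of square, and the sheet lies level. The top view of the cover was partly blocked by the arm, so it does not confirm the centring.

**Other things:**
- The tank's rim measured in the same place, within about 1.5 mm, before and after the slab came out.
- The tile and other ware look untouched in the pictures; I did not measure them again at the end.
- The arm ended clear of everything.

**Checks that disagreed:**
- **Tool length:** the images showed the fingertips at the reported TCP, not 25 mm ahead of it as the interface text says. I went about 25 mm deeper on the slab and allowed for it on the cover; both grasps held.
- **Cameras:** the two views differed by about 4–6 mm. I averaged them after checking the scene camera against the fingers.

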